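# Load the slow juicer's angled chute and pack the carrots down with the pusher

## Robot

A 6-joint arm with a two-finger parallel gripper is mounted at the origin on a cart in front of the work surface, level with it; the furniture and walls round the work are solid. World frame = base frame: x ahead of the robot, y to its left, z up, the work surface at z = 0. Lengths are in m, angles in rad, forces in N, time in s.
With the tool pointing down it reaches from about 0.25 to 0.725 m from the base axis. Payload 4 kg.
Tool frame: the origin (TCP) lies between the finger pads; the fingertips stand 8 mm ahead of it and the grasp point (between the pads) lies 11 mm behind it (bot.tip_reach is the distance from the TCP to the fingertips, in m); z points along the fingers, y is the line along which they close (so a half turn about z gives the same grasp; the last joint's range is limited). The gripper opens to 85 mm and grips with 20 to 120 N. Pads are 22 mm wide; open, the fingers measure 114 mm over their backs; the gripper's body (76 mm by 85 mm) begins 54 mm behind the grasp point. The pads swing forward as they close: fully open they stand 13 mm farther back than shut.
Start: joints at [1.255, 0.241, 0.005, 1.335, 0, 1.571], TCP at [0.155, 0.475, 0.239] pointing down, gripper open.
Joint ranges: [-2.72, 2.72], [-1.05, 1.87], [-1.09, 1.28], [-1.99, 2.15], [-1.42, 1.44], [-3.14, 3.14]. Speed limits (rad/s): [2.79, 2.79, 3.14, 3.14, 3.14, 3.14].

## Interface

Orientations are given as a unit quaternion [x, y, z, w].
In Python, from workcell import bot gives the robot as it stands.
- The arm moves only by the tool move_arm, never from a script. Its argument "deltas" is a list of rows, each a list of 7 numbers: the opening, from 0 (shut) to 1 (fully open), then the shift along the tool's x, y, z in mm, then the turn, a rotation vector about the tool's x, y, z in degrees. In form: [[gripper, tx, ty, tz, ax, ay, az], ...]. A call has 1 to 10 rows; each row shifts and turns the commanded pose from where the row before left it, along the tool's axes as they then stand; what a row does not reach is not made up. A row lasts 1/12 s, in which the tool goes at most 41.7 mm and 7.16 degrees, less where a joint would pass 70% of its speed; a pose out of reach is approached as far as the arm can. A call is refused whole if a number of a shift passes 41.7 or a number of a turn 7.16, either way. A call with a gripper value outside its range is refused whole. The fingers move at their own pace and stop on an object; the grip force is fixed at half the most. Time passes only in rows, so rows that do not move let the fingers close. It gives the time, the measured TCP pose, the force, the opening and the grip force at its end, in the units of the state.
- bot.get_obs(): the state, without advancing time (a new reading comes with each control period).
- bot.camera(name): name is "scene" or "top" or "wrist"; returns the picture (480x640x3 uint8, blue, green, red); there is no depth.
- bot.calibration(name): a dict with "K" (3x3 intrinsics, pixels), "position" and "orientation" of the camera in the world. Camera axes: x right, y down, z forward; pixel columns grow to the right and rows downward; lengths in m; the calibration is good to about 2 mm. A picture is of the moment at which its call begins: read the wrist's pose just before it. calibration takes no time and is no camera call; for the wrist camera it gives the pose at the moment of the call.
- bot.job_done(): hands the job in; it is judged then, once.
Trained networks look in the newest picture that a camera, given by its name, has taken for a name from the list of things; names that differ only in an ending like _2 or _b are one class to them, and where a whole thing is asked for, a point or a joint stands for the part that bears it (a point fixed in the world has none). Each returns a list of dicts, best first, with "conf" (0 to 1); they miss things now and then, are a little off and sometimes report something else, mostly with a low value. They report only what shows in the picture. A call takes as long as a camera call. They do not tell look-alikes from the thing itself.
- bot.outline_of(query, camera): "pixels" (480x640 bool, what is visible of it) and "rect" ([left, top, width, height] in pixels, round what is visible of it).
The state is a dict: "clock": time; "joint_pos": joint angles; "joint_vel": joint speeds; "tau": joint torques, N m; "eef_pos": TCP position; "tool_rot": TCP orientation; "ft_force": force on the tool from outside, world axes, zero at the start; "ft_torque": the same for the moment, N m; "grip_width": finger opening in m; "grasp_force": force on a finger pad.
Only numpy, scipy, OpenCV 4.12 (cv2) and the standard library are available. Lean on these libraries where they do the work, as an engineer would, in place of code of your own. Each camera call takes 0.05 s, during which the arm holds its last target. There are 200 camera calls.

## Task

Get the juicer ready to run: put both carrot pieces from the board into its angled feed chute, then use the pusher to press them past the spring flap until the stack sits firmly on the auger, with a firm push but without ramming it. Leave the pusher standing in the chute on top of the carrots, let go, and do not disturb the juice bowl or the other things on the worktop.

Things in the scene. Friction and masses are not known exactly. Their poses are not given: they have to be found in the camera images.
- juicer: Fixed horizontal slow juicer, cream with dark and steel trim; motor block 160 x 130 x 177 mm (local x +57 to +217 mm), level barrel 68 mm across in front of it (axis 108 mm up, local x -126 to +57 mm). Origin on the worktop straight below the origin of its feed chute; its own -x points from the motor block along the barrel to the user, z up.
- chute: Fixed clear feed tube of the juicer, leaning 35 degrees from vertical to the juicer's -x. Origin on its axis 128 mm up; z runs up the axis to the mouth 140 mm away, y is level. Bore 42 mm, wall 3 mm; the last 12 mm flare to 58 mm, dark rim 69 mm across. Its floor, the auger, lies unseen 0 to 12 mm below the origin, as the screw last stopped; its seal gives 1 mm per 3 N, 5 mm at most.
- chute_mouth (a point): Centre of the chute's mouth, on the tube's axis 140 mm from the origin of chute on its +z.
- flap (a joint): Black rubber splash flap inside the chute, hinged at the upper side of the bore 35 mm above the chute's origin: 0 = closed across the bore, grows to 1.5 rad when pushed down flat along the wall. A spring closes it: it bears the weight of the carrots, gives way to a push of 5 to 8 N and then drags on them with 2 to 6 N, so resistance there is not yet the bottom.
- carrot_long: Longer orange carrot piece, flat-ended, 34 mm across at the foot and 32 mm at the top, 45 mm tall, 45 g, standing on the 21 mm chopping board. Origin at the centre of its underside, z along it.
- carrot_short: Shorter orange carrot piece, flat-ended, 34 mm across at the foot and 32 mm at the top, 40 mm tall, 45 g, standing on the board. Origin at the centre of its underside, z along it.
- carrot_long_mid (a point): Centre of the longer carrot piece, 22.5 mm above its underside.
- carrot_short_mid (a point): Centre of the shorter carrot piece, 20 mm above its underside.
- pusher: Pusher standing on the board: cream rod 38 mm across, 85 mm long, bevelled foot; dark flange 54 mm across (85 to 89 mm up); dark grip 26 mm across (89 to 135 mm up); 110 g. Origin: centre of its foot, z along it to the grip. With both carrots home its foot is 73 to 85 mm above the chute's origin. 8 N held at the bottom counts as firm, over 40 N as ramming.
- board: Fixed brown wooden chopping board 210 x 320 mm, 21 mm thick; origin at the centre of its underside, long side along its y. The two carrots and the pusher stand upright on it in a row along its long side, in any order, 80 mm or more apart.
- bowl: Dark stoneware bowl 142 mm across, 66 mm high, loose, under the juicer's spout below the chute; leave alone.
- garlic: Garlic bulb 53 mm across on the back part of the board; leave alone.
- pepper_mill: Wooden pepper mill 58 mm across, 170 mm tall, behind the board to the left of the juicer; leave alone.
- salt_shaker: Salt shaker 44 mm across, 90 mm tall, beside the pepper mill; leave alone.
- lime: Lime, 50 mm, behind the board; leave alone.
- lemon: Lemon, 72 x 57 mm, behind the board; leave alone.
- tumbler: Clear glass tumbler 71 mm across, 88 mm tall, to the left behind the board; leave alone.
There are look-alikes about, which are no part of the job. Leave any purple look-alike of the pusher alone. Leave any purple look-alike of the carrot_long alone.

How it is judged:
On the way, in this order (a step that is already met when the one before it is completed fails the run):
1. both carrot pieces are in the chute (x of carrot_long_mid in the frame of chute between -0.015 and 0.015 m and y of carrot_long_mid in the frame of chute between -0.015 and 0.015 m and z of carrot_long_mid in the frame of chute between -0.005 and 0.14 m and x of carrot_short_mid in the frame of chute between -0.015 and 0.015 m and y of carrot_short_mid in the frame of chute between -0.015 and 0.015 m and z of carrot_short_mid in the frame of chute between -0.005 and 0.14 m), for 0.1 s.
2. the pusher presses the stack firmly (8 N or more) on the auger, both pieces fully down, for 0.2 s (((x of carrot_long_mid in the frame of chute between -0.015 and 0.015 m and y of carrot_long_mid in the frame of chute between -0.015 and 0.015 m and z of carrot_long_mid in the frame of chute between -0.005 and 0.027 m and x of carrot_short_mid in the frame of chute between -0.015 and 0.015 m and y of carrot_short_mid in the frame of chute between -0.015 and 0.015 m and z of carrot_short_mid in the frame of chute between -0.005 and 0.07 m) or (x of carrot_short_mid in the frame of chute between -0.015 and 0.015 m and y of carrot_short_mid in the frame of chute between -0.015 and 0.015 m and z of carrot_short_mid in the frame of chute between -0.005 and 0.025 m and x of carrot_long_mid in the frame of chute between -0.015 and 0.015 m and y of carrot_long_mid in the frame of chute between -0.015 and 0.015 m and z of carrot_long_mid in the frame of chute between -0.005 and 0.0675 m)) and (contact force between pusher and carrot_long above 8 N or contact force between pusher and carrot_short above 8 N)), for 0.2 s.
At the end, for the whole second after the job is handed in: Both carrots are stacked in the chute in either order and down (centres at most 5 mm above their places on the highest auger); the pusher stands on them in the chute, foot 62 to 97 mm above its origin, within 8 mm of the axis and 0.12 rad of its direction, released; all at rest (((x of carrot_long_mid in the frame of chute between -0.015 and 0.015 m and y of carrot_long_mid in the frame of chute between -0.015 and 0.015 m and z of carrot_long_mid in the frame of chute between -0.005 and 0.027 m and x of carrot_short_mid in the frame of chute between -0.015 and 0.015 m and y of carrot_short_mid in the frame of chute between -0.015 and 0.015 m and z of carrot_short_mid in the frame of chute between -0.005 and 0.07 m) or (x of carrot_short_mid in the frame of chute between -0.015 and 0.015 m and y of carrot_short_mid in the frame of chute between -0.015 and 0.015 m and z of carrot_short_mid in the frame of chute between -0.005 and 0.025 m and x of carrot_long_mid in the frame of chute between -0.015 and 0.015 m and y of carrot_long_mid in the frame of chute between -0.015 and 0.015 m and z of carrot_long_mid in the frame of chute between -0.005 and 0.0675 m)) and z of pusher in the frame of chute between 0.062 and 0.097 m and angle between the z axis of pusher and the z axis of chute, either way round below 0.12 rad and x of pusher in the frame of chute between -0.008 and 0.008 m and y of pusher in the frame of chute between -0.008 and 0.008 m and linear speed of each of carrot_long, carrot_short, pusher below 0.02 m/s and contact force between the fingers and pusher below 0.5 N); the robot touches nothing.
It fails at once if the stack is rammed: more than 40 N between the pusher and a carrot (contact force between pusher and carrot_long above 40 N or contact force between pusher and carrot_short above 40 N).
It fails at once if the bowl or another bystander is shifted by more than 30 mm (distance of any of bowl, garlic, pepper_mill, salt_shaker, lime, lemon, tumbler from where it was at the start of the episode above 0.03 m).
It fails at once if the bowl, mill, shaker or tumbler is tipped over (angle between any of bowl, pepper_mill, salt_shaker, tumbler's own z axis and vertical above 0.5 rad).
It also fails if it takes over 64 s, if anything falls off the work surface, if the arm or the gripper's body presses on something with over 40 N, if the wrist force passes 120 N, or if a joint passes its speed limit or range.

## Working session

There is one attempt and no reset: what is moved stays moved. The work goes in short steps, Python scripts to look and compute and a tool call to move; the robot and the scene stay as the last step left them, time stands still between calls to the robot, and variables do not carry over. Pictures are saved under pics/ and viewed, at most 10 in all, crops included, and the job is handed in when it is done.

Besides the shell and the picture viewer there is one more tool, called after "Request:" as name(argument=value, ...) on one line, values as JSON. move_arm: Moves the arm, as the interface text tells. Its arguments: {"type":"object","properties":{"deltas":{"type":"array","items":{"type":"array","items":{"type":"number"}}}},"required":["deltas"]}

```bash
mkdir -p pics; ls; cat > h.py <<'E'
import numpy as np, cv2
from scipy.spatial.transform import Rotation as R
from workcell import bot
def cal(n):
    c=bot.calibration(n); return np.array(c["K"]),np.array(c["position"]),R.from_quat(c["orientation"])
def ray(n,uv):
    K,p,r=cal(n); d=r.apply(np.linalg.inv(K)@[uv[0],uv[1],1.]); return p,d
def atz(n,uv,z):
    p,d=ray(n,uv); return p+d*(z-p[2])/d[2]
def proj(n,X):
    K,p,r=cal(n); c=r.inv().apply(np.atleast_2d(X)-p); q=c@K.T; return q[:,:2]/q[:,2:]
E
python3 - <<'E'
from h import *
for n in("scene","top"):
    im=bot.camera(n); cv2.imwrite(f"pics/{n}0.png",im)
    K,p,r=cal(n); print(n,K[0,0],K[0,2],K[1,2],p.round(3),r.apply([0,0,1]).round(3),r.apply([1,0,0]).round(3))
    for q in["juicer","chute","carrot_long","carrot_short","pusher","board","bowl"]:
        for o in bot.outline_of(q,n)[:4]:
            m=o["pixels"]; ys,xs=np.nonzero(m); print(n,q,round(o["conf"],2),o["rect"],xs.mean().round(1),ys.mean().round(1), im[m].mean(0).round(0))
o=bot.get_obs(); print(o["clock"],o["eef_pos"],o["tool_rot"],o["grip_width"])
E
```

```text
pics
scene 572.8098569372406 313.5235723869703 242.47642513380606 [-0.263 -0.416  0.902] [ 0.636  0.505 -0.584] [ 0.632 -0.774  0.019]
scene juicer 0.65 [391.1, 222.9, 100.3, 126.7] 442.2 283.3 [104. 110. 114.]
scene juicer 0.56 [299.7, 260.1, 23.1, 60.3] 311.1 291.6 [64. 69. 74.]
scene juicer 0.17 [351.2, 252.5, 17.9, 17.4] 357.8 261.5 [ 58. 100.  85.]
scene chute 0.68 [404.1, 256.3, 42.3, 46.3] 425.4 278.4 [ 96.  99. 103.]
scene chute 0.62 [391.7, 225.3, 102.3, 122.0] 442.3 283.0 [105. 110. 114.]
scene chute 0.5 [296.8, 260.5, 27.3, 59.7] 310.9 291.4 [64. 69. 74.]
scene carrot_long 0.72 [162.7, 279.1, 18.0, 16.2] 170.9 286.7 [86. 56. 85.]
scene carrot_long 0.65 [235.4, 261.5, 14.7, 24.8] 240.4 274.9 [ 46.  76. 130.]
scene carrot_long 0.55 [392.5, 246.3, 16.1, 35.3] 401.3 263.9 [ 95. 100. 105.]
scene carrot_short 0.49 [272.9, 280.3, 17.4, 22.9] 279.9 289.4 [ 45.  75. 130.]
scene pusher 0.75 [326.3, 321.3, 24.9, 59.6] 336.6 349.4 [86. 47. 75.]
scene pusher 0.65 [198.7, 280.4, 26.0, 54.2] 213.5 306.5 [85. 46. 74.]
scene pusher 0.62 [300.6, 263.1, 23.6, 54.9] 311.0 291.8 [64. 69. 74.]

[... 840 characters left out ...]

top carrot_long 0.53 [246.1, 292.9, 17.0, 13.0] 252.7 300.8 [ 68. 118. 196.]
top carrot_short 0.52 [289.3, 281.1, 12.9, 15.8] 295.3 289.7 [ 70. 128. 212.]
top pusher 0.93 [378.1, 307.8, 22.2, 23.4] 389.8 320.4 [156.  90. 130.]
top pusher 0.76 [262.3, 341.1, 22.4, 22.1] 272.6 353.2 [152.  81. 126.]
top pusher 0.66 [321.9, 275.7, 20.8, 20.7] 333.1 286.2 [59. 62. 70.]
top board 0.61 [232.2, 243.2, 127.3, 88.9] 294.1 287.0 [ 78. 108. 149.]
top bowl 0.71 [399.9, 246.9, 61.3, 54.7] 422.4 280.3 [67. 65. 64.]
top bowl 0.3 [281.0, 196.0, 24.7, 23.0] 292.6 207.7 [ 90. 168. 187.]
0.8 [0.15528619 0.47526245 0.23931427] [ 1.57222729e-01  9.87563169e-01 -7.76568520e-06  1.02624152e-05] 0.0851665719770561
```

```bash
python3 - <<'E'
import cv2,numpy as np
a=cv2.imread("pics/scene0.png")[200:400,150:510]; cv2.imwrite("pics/a.png",cv2.resize(a,None,fx=2.2,fy=2.2,interpolation=2))
a=cv2.imread("pics/top0.png")[130:380,180:480]; cv2.imwrite("pics/b.png",cv2.resize(a,None,fx=2.4,fy=2.4,interpolation=2))
E
```

```text
(no output)
```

View pics/a.png

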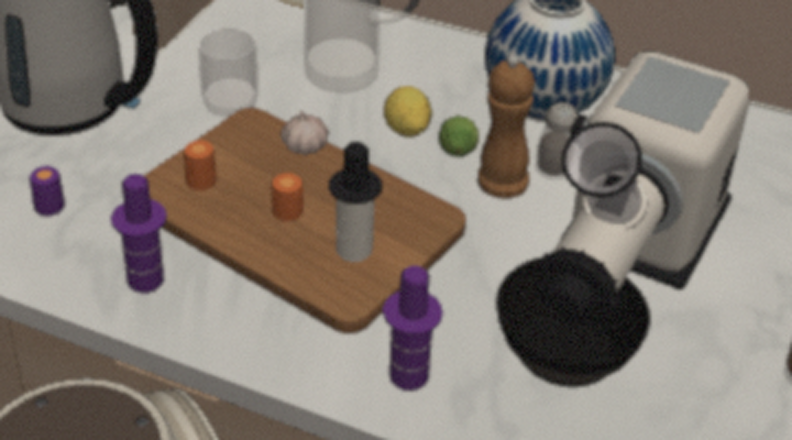

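View pics/b.png

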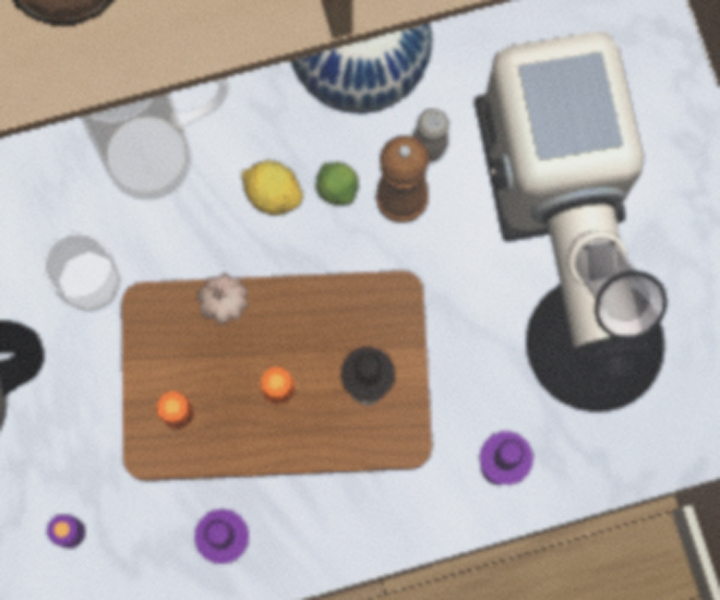

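```bash
python3 - <<'E'
from h import *
def tri(us,ut):
    A=[];b=[]
    for n,u in(("scene",us),("top",ut)):
        p,d=ray(n,u); d/=np.linalg.norm(d); M=np.eye(3)-np.outer(d,d); A.append(M); b.append(M@p)
    return np.linalg.solve(sum(A),sum(b))
print("mouth",tri((423.6,271.8),(442.5,256.7)), atz("top",(442.5,256.7),.243),atz("scene",(423.6,271.8),.243))
C=lambda x,y:(180+x/2.4,130+y/2.4)
for c in [(497,70),(540,200),(510,45),(610,35),(640,165)]: print("motor",c,atz("top",C(*c),.177).round(3))
print("cL",atz("top",(252.7,300.8),.055),atz("scene",(240.4,274.9),.043))
print("cM",atz("top",(295.3,289.7),.055),atz("scene",(279.9,289.4),.043))
print("push",atz("top",C(370,368),.156),atz("top",(333.1,286.2),.12),atz("scene",(311,291.7),.09))
print("garlic",atz("top",C(222,298),.05))
print("board c",[atz("top",C(*c),.021).round(3) for c in[(122,285),(422,272),(432,468),(125,480)]])
o=bot.get_obs(); r=R.from_quat(o["tool_rot"]); print(r.as_matrix().round(3),bot.tip_reach)
K,p,rc=cal("wrist"); print(K, r.inv().apply(p-o["eef_pos"]), (r.inv()*rc).as_matrix().round(3))
E
```

```text
mouth [ 0.51407425 -0.05981339  0.24399896] [ 0.51386427 -0.05946124  0.243     ] [ 0.51586009 -0.05968297  0.243     ]
motor (497, 70) [0.765 0.045 0.177]
motor (540, 200) [0.632 0.008 0.177]
motor (510, 45) [0.791 0.031 0.177]
motor (610, 35) [ 0.8   -0.068  0.177]
motor (640, 165) [ 0.666 -0.09   0.177]
cL [0.45285002 0.37181433 0.055     ] [0.45744372 0.37455446 0.043     ]
cM [0.47850476 0.26803511 0.055     ] [0.47888835 0.26807098 0.043     ]
push [0.47478764 0.17428273 0.156     ] [0.47442489 0.17639736 0.12      ] [0.4763461  0.17429128 0.09      ]
garlic [0.5695362  0.32442322 0.05      ]
board c [array([0.592, 0.433, 0.021]), array([0.601, 0.115, 0.021]), array([0.394, 0.111, 0.021]), array([0.386, 0.426, 0.021])]
[[-0.951  0.311  0.   ]
 [ 0.311  0.951 -0.   ]
 [-0.    -0.    -1.   ]] 0.008
[[342.36947914   0.         324.99496748]
 [  0.         342.36947914 238.50010847]
 [  0.           0.           1.        ]] [ 0.07757151  0.00040149 -0.13458137] [[ 0.001 -0.955 -0.296]
 [ 1.     0.001  0.   ]
 [-0.    -0.296  0.955]]
```

```bash
cat >> h.py <<'E'
YAW=np.deg2rad(17.0)
def tool(tilt=0,yaw=None):
    yaw=YAW if yaw is None else yaw
    c,s=np.cos(yaw),np.sin(yaw)
    return R.from_matrix(np.array([[-c,-s,0],[-s,c,0],[0,0,-1]]).T)*R.from_euler("y",-tilt,degrees=True)
def plan(goals,g,p=None,r=None,vmax=38,amax=6.8,q=.5):
    """goals: list of (pos,R); prints rows of rounded tool-frame deltas"""
    o=bot.get_obs()
    p=np.array(o["eef_pos"]) if p is None else p; r=R.from_quat(o["tool_rot"]) if r is None else r
    rows=[]
    for P,Q in goals:
        n=int(np.ceil(max(np.linalg.norm(P-p)*1000/vmax,np.rad2deg((r.inv()*Q).magnitude())/amax,1)))
        for i in range(n):
            k=n-i
            d=np.round(r.inv().apply(P-p)*1000/k/q)*q
            a=np.round(np.rad2deg((r.inv()*Q).as_rotvec())/k/q)*q
            rows.append([g,*d,*a]); p=p+r.apply(d/1000); r=r*R.from_rotvec(np.deg2rad(a))
    print(len(rows)); print(str([[float(x)+0. for x in w] for w in rows]).replace(".0,",",").replace(".0]","]"))
    return p,r
E
python3 - <<'E'
from h import *
plan([(np.array([.37,.27,.22]),tool())],1)
E
```

```text
8
[[1, -33.5, -16, 2.5, 0, 0, -4.5], [1, -32, -18.5, 2.5, 0, 0, -4.5], [1, -30.5, -21, 2.5, 0, 0, -4.5], [1, -29, -23.5, 2.5, 0, 0, -4.5], [1, -27, -25.5, 2.5, 0, 0, -4.5], [1, -24.5, -27.5, 2.5, 0, 0, -4], [1, -23, -29.5, 2, 0, 0, -4.5], [1, -20, -31.5, 2.5, 0, 0, -4]]
```

Request:
move_arm(deltas=[[1,-33.5,-16,2.5,0,0,-4.5],[1,-32,-18.5,2.5,0,0,-4.5],[1,-30.5,-21,2.5,0,0,-4.5],[1,-29,-23.5,2.5,0,0,-4.5],[1,-27,-25.5,2.5,0,0,-4.5],[1,-24.5,-27.5,2.5,0,0,-4],[1,-23,-29.5,2,0,0,-4.5],[1,-20,-31.5,2.5,0,0,-4],[1,0,0,0,0,0,0],[1,0,0,0,0,0,0]])

```text
clock: 1.63
eef_pos: [0.3709, 0.2682, 0.2197]
tool_rot: [-0.144, 0.99, 0.0, -0.0]
ft_force: [-0.1, -0.4, -0.5]
grip_width: 0.0852
grasp_force: 0.0
```

```bash
python3 - <<'E'
from h import *
o=bot.get_obs(); print(o["clock"],o["eef_pos"],R.from_quat(o["tool_rot"]).as_matrix().round(3),np.abs(o["joint_vel"]).max())
im=bot.camera("wrist"); cv2.imwrite("pics/w1.png",im)
for q in["carrot_long","carrot_short","pusher","chute"]:
    for d in bot.outline_of(q,"wrist")[:4]:
        m=d["pixels"]; ys,xs=np.nonzero(m); print(q,round(d["conf"],2),np.round(d["rect"],1),xs.mean().round(1),ys.mean().round(1), im[m].mean(0).round(0))
E
```

```text
1.6333 [0.37094293 0.26824586 0.21967208] [[-0.958 -0.286 -0.   ]
 [-0.286  0.958  0.   ]
 [ 0.     0.    -1.   ]] 0.05907121508747487
carrot_long 0.79 [509.7 218.7  59.5  47.9] 541.1 240.9 [104.  58. 108.]
carrot_long 0.72 [381.5 300.8  38.4  47.7] 399.6 323.7 [ 25.  90. 178.]
carrot_short 0.67 [278.3 295.8  33.3  45.4] 294.9 316.7 [ 27.  95. 186.]
pusher 0.79 [  0.  144.8 123.   72.4] 53.4 176.5 [93. 37. 77.]
pusher 0.71 [141.9 269.4  89.2  85.2] 185.0 303.7 [53. 60. 66.]
pusher 0.65 [368.3 162.5  74.1  65.8] 406.0 192.7 [141.  49. 116.]
```

View pics/w1.png

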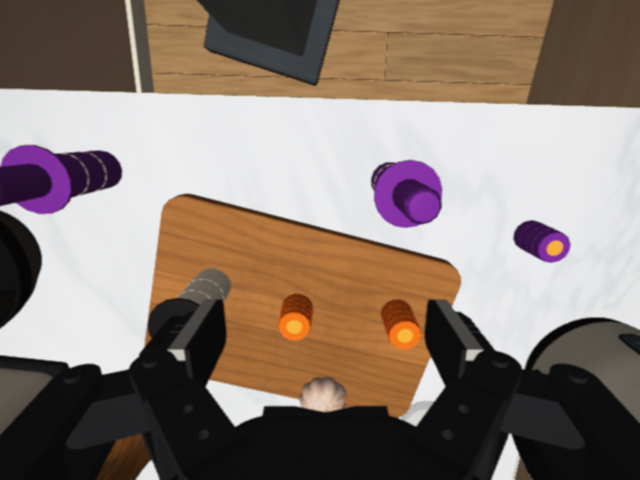

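```bash
cat >> h.py <<'E'
from scipy.optimize import minimize
def hull(n,prof,x,y,z0):
    t=np.linspace(0,2*np.pi,40)
    X=np.concatenate([np.c_[x+r*np.cos(t),y+r*np.sin(t),np.full(40,z0+h)] for h,r in prof])
    return cv2.convexHull(proj(n,X).astype(np.float32))
def fit(n,mask,prof,x0,z0):
    S=8
    def cost(v):
        m=np.zeros(mask.shape,np.uint8); cv2.fillConvexPoly(m,np.round(hull(n,prof,*v,z0)*S).astype(np.int32),255,cv2.LINE_AA,3)
        return np.abs(m/255.-mask).sum()
    r=minimize(cost,x0,method="Nelder-Mead",options=dict(initial_simplex=np.array([x0,x0+[.006,0],x0+[0,.006]]),xatol=1e-4,fatol=.1))
    return r.x,r.fun/mask.sum()
def orange(im,cx,cy,w=35):
    hsv=cv2.cvtColor(im,cv2.COLOR_BGR2HSV); m=(hsv[...,0]<22)&(hsv[...,1]>215)&(hsv[...,2]>60)
    k=np.zeros_like(m); k[cy-w:cy+w,cx-w:cx+w]=1; return (m&k).astype(float)
E
python3 - <<'E'
from h import *
im=cv2.imread("pics/w1.png")
for nm,c,x0 in(("L",(400,324),[.453,.372]),("M",(295,317),[.478,.268])):
    m=orange(im,*c); print(nm,m.sum())
    for h in(.045,.040):
        print(h,fit("wrist",m,[(0,.017),(h,.016)],np.array(x0),.021))
# rim in top view: dark ring
E
```

```text
L 1121.0
0.045 (array([0.45125325, 0.37713177]), np.float64(0.4376799426282556))
0.04 (array([0.4531519 , 0.37897121]), np.float64(0.3312938377848909))
M 979.0
0.045 (array([0.4734688 , 0.27334499]), np.float64(0.5912716056800658))
0.04 (array([0.476293  , 0.27395719]), np.float64(0.47912836227442973))
```

```bash
python3 - <<'E'
from h import *
im=cv2.imread("pics/w1.png"); hsv=cv2.cvtColor(im,cv2.COLOR_BGR2HSV)
print([hsv[y,295].tolist() for y in range(285,350,4)])
m0=np.zeros((480,640))
for nm,c,x0 in(("L",(400,324),[.453,.372]),("M",(295,317),[.478,.268])):
    h=hull("wrist",[(0,.017),(.045,.016)],*x0,.021)[:,0]; print(h.min(0),h.max(0))
bot.camera("wrist")
ds=[]
for q in["carrot_long","carrot_short"]: ds+=[d for d in bot.outline_of(q,"wrist") if d["rect"][1]>280 and d["rect"][0]<420]
for d in ds:
    m=d["pixels"].astype(float); ys,xs=np.nonzero(m); print(d["conf"],m.sum(),xs.min(),xs.max(),ys.min(),ys.max())
    x0=np.array([.453,.372] if xs.mean()>350 else [.478,.268])
    for h in(.045,.040): print(h,fit("wrist",m,[(0,.017),(h,.016)],x0,.021))
E
```

```text
[[14, 166, 158], [14, 168, 165], [13, 182, 144], [10, 228, 113], [10, 229, 106], [10, 229, 108], [10, 230, 121], [11, 228, 228], [13, 225, 244], [19, 193, 245], [20, 190, 247], [20, 191, 246], [17, 205, 245], [13, 225, 244], [14, 174, 171], [14, 168, 165], [14, 167, 166]]
[373.99103 297.62784] [414.5586 349.1811]
[270.6273  292.06967] [307.21973 343.38593]
0.79 1477.0 377 416 301 349
0.045 (array([0.45392721, 0.3739292 ]), np.float64(0.09588328222284173))
0.04 (array([0.45596223, 0.37554696]), np.float64(0.03668804014496794))
```

```bash
sed -i 's/m=(hsv\[...,0\]<22).*/s,v=hsv[...,1],hsv[...,2]; m=(hsv[...,0]<24)\&((s>205)|((s>180)\&(v>200)))\&(v>60)/' h.py
python3 - <<'E'
from h import *
im=cv2.imread("pics/w1.png")
for nm,c,x0 in(("L",(400,324),[.453,.372]),("M",(295,317),[.478,.268])):
    m=orange(im,*c); print(nm,m.sum())
    for h in(.045,.040):
        print(h,fit("wrist",m,[(0,.017),(h,.016)],np.array(x0),.021))
bot.camera("top");K,p,r=cal("top")
im=cv2.imread("pics/top0.png")
for d in bot.outline_of("juicer","top")[:1]:
    m=d["pixels"]; cv2.imwrite("pics/jm.png",m*np.uint8(255))
E
```

```text
L 1414.0
0.045 (array([0.45243588, 0.37829088]), np.float64(0.14116537704190588))
0.04 (array([0.45399742, 0.37993866]), np.float64(0.06688853759325512))
M 1248.0
0.045 (array([0.47543047, 0.27334385]), np.float64(0.25015711412770236))
0.04 (array([0.47802153, 0.27394765]), np.float64(0.1618872549019608))
```

```bash
python3 - <<'E'
from h import *
im=bot.camera("wrist"); cv2.imwrite("pics/w2.png",im)
for nm,c,x0 in(("L",(400,324),[.453,.372]),("M",(295,317),[.478,.268])):
    m=orange(im,*c); ys,xs=np.nonzero(m); print(nm,m.sum(),xs.min(),xs.max(),ys.min(),ys.max())
    for h in(.045,.040,.035):
        print(h,fit("wrist",m,[(0,.017),(h,.016)],np.array(x0),.021))
    print(hull("wrist",[(0,.017),(.04,.016)],*x0,.021)[:,0].round(1).min(0))
o=bot.get_obs(); print(o["eef_pos"])
E
```

```text
L 1406.0 379 417 301 350
0.045 (array([0.45506834, 0.37546305]), np.float64(0.1447382366887011))
0.04 (array([0.45630352, 0.37664125]), np.float64(0.07009176359021559))
0.035 (array([0.45853756, 0.37848411]), np.float64(0.0933283128329568))
[374.7 297.4]
M 1257.0 275 308 295 340
0.045 (array([0.47571328, 0.27044497]), np.float64(0.2411249941504048))
0.04 (array([0.47961412, 0.27057129]), np.float64(0.1542327670925172))
0.035 (array([0.48078768, 0.27048157]), np.float64(0.07275960503533156))
[272.2 291.9]
[0.36947561 0.27020127 0.21986747]
```

```bash
python3 - <<'E'
from h import *
plan([(np.array([.479,.270,.13]),tool()),(np.array([.479,.270,.048]),tool())],.8)
E
```

```text
7
[[0.8, -26, -8, 22.5, 0, 0, 0], [0.8, -26, -8, 22.5, 0, 0, 0], [0.8, -26.5, -8, 22.5, 0, 0, 0], [0.8, -26, -8, 22.5, 0, 0, 0], [0.8, 0, 0, 27.5, 0, 0, 0], [0.8, 0, 0, 27, 0, 0, 0], [0.8, 0, 0, 27.5, 0, 0, 0]]
```

Request:
move_arm(deltas=[[0.8,-26,-8,22.5,0,0,0],[0.8,-26,-8,22.5,0,0,0],[0.8,-26.5,-8,22.5,0,0,0],[0.8,-26,-8,22.5,0,0,0],[0.8,0,0,18,0,0,0],[0.8,0,0,22,0,0,0],[0.8,0,0,22,0,0,0],[0.8,0,0,20,0,0,0],[0.8,0,0,0,0,0,0],[0.8,0,0,0,0,0,0]])

```text
clock: 3.02
eef_pos: [0.4781, 0.2691, 0.0469]
tool_rot: [-0.147, 0.989, -0.001, -0.001]
ft_force: [-0.3, 1.0, 0.3]
grip_width: 0.0687
grasp_force: 0.0
```

```bash
python3 - <<'E'
from h import *
o=bot.get_obs(); print(o["clock"],o["eef_pos"],o["grip_width"],o["ft_force"])
im=bot.camera("wrist"); cv2.imwrite("pics/w3.png",im[180:480])
E
```

```text
3.0167 [0.47810468 0.269103   0.04686247] 0.06872320102588358 [-0.26510248  1.03182746  0.28516169]
```

View pics/w3.png

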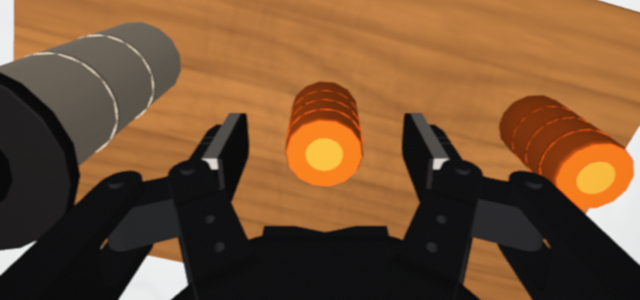

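The short carrot stands centred between the pads (top face at about (324,332), pads at (232,320) and (420,320)); the grip looks good. Closing.

```bash
python3 - <<'E'
from h import *
o=bot.get_obs(); e=o["eef_pos"]
print(proj("wrist",[[.479,.270,.061],[.479,.270,.066],e,e+np.array([0,0,.011])]), atz("wrist",(324,332),.061),e)
E
```

```text
[[322.09385545 330.52320186]
 [321.99850669 337.56754114]
 [321.56589541 314.86903304]
 [321.32645428 328.48037357]] [0.47943073 0.27094027 0.061     ] [0.47925312 0.26973286 0.04821922]
```

Request:
move_arm(deltas=[[0,0,0,0,0,0,0],[0,0,0,0,0,0,0],[0,0,0,0,0,0,0],[0,0,0,0,0,0,0],[0,0,0,0,0,0,0]])

```text
clock: 3.48
eef_pos: [0.4803, 0.2702, 0.0498]
tool_rot: [-0.147, 0.989, 0.001, 0.002]
ft_force: [-1.0, -0.9, 6.0]
grip_width: 0.0305
grasp_force: 59.8
```

```bash
python3 - <<'E'
from h import *
o=bot.get_obs();p=o["eef_pos"]
plan([(p+[0,0,.15],tool()),(np.array([.428,.008,.333]),tool(35))],0)
E
```

```text
12
[[0, 0, 0, -37.5, 0, 0, 0], [0, 0, 0, -37.5, 0, 0, 0], [0, -0.5, 0, -37.5, 0, 0, 0], [0, 0, 0, -37.5, 0, 0, 0], [0, 15.5, -29.5, -16.5, 0, -4.5, 0], [0, 14.5, -29.5, -18, 0, -4.5, 0], [0, 13, -29.5, -19, 0, -4.5, 0], [0, 11.5, -29.5, -20, 0, -4.5, 0], [0, 9.5, -29.5, -21, 0, -4, 0], [0, 8.5, -29.5, -21.5, 0, -4.5, 0], [0, 6.5, -29, -22, 0, -4, 0], [0, 5, -29.5, -22, 0, -4.5, 0]]
```

Request:
move_arm(deltas=[[0,0,0,-20,0,0,0],[0,0,0,-35,0,0,0],[0,0,0,-35,0,0,0],[0,0,0,-35,0,0,0],[0,0,0,-25,0,0,0]])

```text
clock: 3.9
eef_pos: [0.4799, 0.2699, 0.2017]
tool_rot: [-0.147, 0.989, 0.001, 0.002]
ft_force: [0.3, 0.9, -1.2]
grip_width: 0.0302
grasp_force: 59.6
```

Request:
move_arm(deltas=[[0,15.5,-29.5,-16.5,0,-4.5,0],[0,14.5,-29.5,-18,0,-4.5,0],[0,13,-29.5,-19,0,-4.5,0],[0,11.5,-29.5,-20,0,-4.5,0],[0,9.5,-29.5,-21,0,-4,0],[0,8.5,-29.5,-21.5,0,-4.5,0],[0,6.5,-29,-22,0,-4,0],[0,5,-29.5,-22,0,-4.5,0],[0,0,0,0,0,0,0],[0,0,0,0,0,0,0]])

```text
clock: 4.73
eef_pos: [0.4265, 0.0039, 0.333]
tool_rot: [-0.136, 0.944, 0.042, 0.299]
ft_force: [0.1, 1.5, -0.8]
grip_width: 0.0305
grasp_force: 59.7
```

```bash
python3 - <<'E'
from h import *
o=bot.get_obs(); print(o["clock"],o["eef_pos"],R.from_quat(o["tool_rot"]).as_matrix().round(3),o["grip_width"],np.abs(o["joint_vel"]).max())
K,p,r=cal("wrist"); im=bot.camera("wrist"); np.savez("w4.npz",K=K,p=p,q=r.as_quat(),im=im); cv2.imwrite("pics/w4.png",im)
E
```

```text
4.7333 [0.42651266 0.00387215 0.33295052] [[-0.784 -0.282  0.553]
 [-0.231  0.96   0.161]
 [-0.576 -0.001 -0.818]] 0.03047076258927913 0.11406926653068072
```

View pics/w4.png

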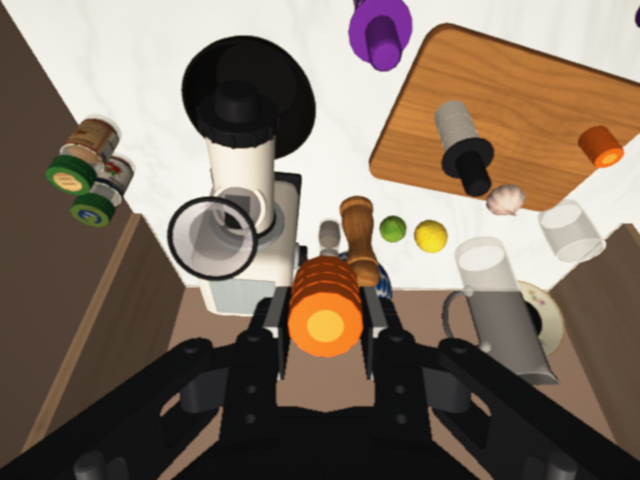

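```bash
cat > jf.py <<'E'
from h import *
from scipy.optimize import least_squares
import sys
def run(new=True):
    K,p,r=cal("wrist"); im=bot.camera("wrist"); np.savez("w5.npz",K=K,p=p,q=r.as_quat(),im=im)
    P=lambda X:(lambda q:q[:,:2]/q[:,2:])(r.inv().apply(X-p)@K.T)
    g=cv2.cvtColor(im,cv2.COLOR_BGR2GRAY)
    def mouth(v): return np.array([v[0],v[1],0])+[-.0803*np.cos(v[2]),-.0803*np.sin(v[2]),.128+.1147]
    def frame(v):
        c,s=np.cos(v[2]),np.sin(v[2]); Z=np.array([-np.sin(.6109)*c,-np.sin(.6109)*s,np.cos(.6109)]); Y=np.array([-s,c,0]); return np.cross(Y,Z),Y,Z
    # rim: dark pixels near the centre, radial search for the dark band middle
    c0=np.array([213,238.]); t=np.deg2rad(np.arange(0,360,5)); pts=[]
    for _ in range(3):
        pts=[]
        for a in t:
            rr=np.arange(30,58,.25); xy=c0+np.c_[np.cos(a)*rr,np.sin(a)*rr]
            val=cv2.remap(g,xy[:,0].astype(np.float32),xy[:,1].astype(np.float32),1)[:,0]
            d=rr[val<75]
            if len(d)>3 and d.max()-d.min()<9: pts.append(c0+np.array([np.cos(a),np.sin(a)])*(d.max()+d.min())/2)
        e=cv2.fitEllipse(np.array(pts,np.float32)); c0=np.array(e[0])
    print("ellipse",e,len(pts))
    pts=np.array(pts)
    # barrel edges
    hsv=cv2.cvtColor(im,cv2.COLOR_BGR2HSV); L=[];Rr=[]
    for y in range(148,182,3):
        row=g[y].astype(float); gr=np.diff(cv2.GaussianBlur(row[None],(5,1),0)[0])
        L.append((195+np.argmax(gr[195:225]),y)); Rr.append((262+np.argmax(np.abs(gr[262:290])),y))
    print(L,Rr)
    return P,pts,mouth,frame,L,Rr,im
if __name__=="__main__":
    P,pts,mouth,frame,L,Rr,im=run()
    tt=np.linspace(0,2*np.pi,360)
    def res(w):
        v=w[:3]; X,Y,Z=frame(v); m=mouth(v)+np.array([0,0,w[3]])
        q=P(m+w[4]*(np.outer(np.cos(tt),X)+np.outer(np.sin(tt),Y)))
        return np.linalg.norm(pts[:,None]-q[None],axis=2).min(1)
    for y in np.deg2rad([13,15,17,19,21]):
        f=least_squares(lambda w:np.r_[res(np.r_[w[:2],y,w[2:]]),(w[2])/.002],[.591,-.036,0,.032])
        print(np.rad2deg(y),f.x.round(4),round(f.cost,2),mouth(np.r_[f.x[:2],y]).round(4))
        v=np.r_[f.x[:2],y]; c,s=np.cos(y),np.sin(y); O=np.array([v[0],v[1],.108])
        for xl in(-.10,-.06,-.03):
            ring=O+xl*np.array([c,s,0])+.034*(np.outer(np.cos(tt),[-s,c,0])+np.outer(np.sin(tt),[0,0,1])); q=P(ring); i,j=q[:,0].argmin(),q[:,0].argmax(); print("  ",q[i].round(1),q[j].round(1))
E
python3 jf.py
```

```text
ellipse ((208.70126342773438, 238.05459594726562), (79.25182342529297, 87.56263732910156), 107.84423065185547) 51
[(np.int64(207), 148), (np.int64(207), 151), (np.int64(208), 154), (np.int64(208), 157), (np.int64(209), 160), (np.int64(209), 163), (np.int64(210), 166), (np.int64(209), 169), (np.int64(209), 172), (np.int64(210), 175), (np.int64(210), 178), (np.int64(211), 181)] [(np.int64(271), 148), (np.int64(289), 151), (np.int64(286), 154), (np.int64(279), 157), (np.int64(271), 160), (np.int64(271), 163), (np.int64(271), 166), (np.int64(271), 169), (np.int64(270), 172), (np.int64(270), 175), (np.int64(271), 178), (np.int64(267), 181)]
13.0 [ 0.5893 -0.0396  0.      0.0315] 7.71 [ 0.5111 -0.0577  0.2427]
   [196.9 116. ] [270.9 113.9]
   [206.  150.8] [273.2 148.2]
   [211.8 173.2] [274.7 170.2]
14.999999999999998 [ 0.5886 -0.037  -0.      0.0315] 9.76 [ 0.511  -0.0577  0.2427]
   [196.4 117. ] [270.  112.3]
   [206.9 151.7] [273.8 147.2]
   [213.6 174. ] [276.2 169.4]
17.0 [ 0.5879 -0.0343 -0.      0.0316] 12.52 [ 0.5111 -0.0578  0.2427]
   [196.  118.2] [269.1 111.2]
   [207.8 152.6] [274.3 146.3]
   [215.4 174.9] [277.6 168.6]
19.0 [ 0.5871 -0.0317  0.      0.0317] 15.85 [ 0.5112 -0.0578  0.2427]
   [195.6 119.7] [268.1 110.1]
   [208.8 153.5] [274.7 145.4]
   [217.3 175.3] [279.  167.8]
21.0 [ 0.586  -0.029  -0.      0.0317] 20.21 [ 0.511  -0.0578  0.2427]
   [195.3 120.7] [267.2 108.9]
   [209.9 154.3] [275.3 144.3]
   [219.2 175.9] [280.4 166.8]
```

```bash
cat > jf2.py <<'E'
from jf import *
P,pts,mouth,frame,L,Rr,im=run()
tt=np.linspace(0,2*np.pi,360)
def res(w):
    v=w[:3]; X,Y,Z=frame(v); m=mouth(v)
    q=P(m+w[3]*(np.outer(np.cos(tt),X)+np.outer(np.sin(tt),Y)))
    return np.linalg.norm(pts[:,None]-q[None],axis=2).min(1)
f=least_squares(res,[.5886,-.037,.26,.0315]); J=f.jac; print("free yaw",f.x,np.rad2deg(f.x[2]),f.cost,np.rad2deg(np.sqrt(np.linalg.inv(J.T@J)[2,2]*2*f.cost/len(pts))))
big=im.copy(); big=cv2.resize(big[100:320,130:350],None,fx=2.7,fy=2.7,interpolation=2)
for yd,col in((8,(255,0,0)),(13,(0,200,0)),(18,(0,0,255))):
    y=np.deg2rad(yd); g=least_squares(lambda w:res([w[0],w[1],y,w[2]]),[.5886,-.037,.0315]); v=[g.x[0],g.x[1],y]; X,Y,Z=frame(v); O=np.array([v[0],v[1],.128])
    for r,z in((.0345,.14),(.024,.128),(.024,.04),(.024,.0)):
        q=P(O+z*Z+r*(np.outer(np.cos(tt),X)+np.outer(np.sin(tt),Y))); cv2.polylines(big,[np.int32((q-[130,100]+.5)*2.7)],True,col,1)
    c,s=np.cos(y),np.sin(y)
    for xs in (.057,.217):
        for ys in(-.065,.065):
            pass
    B=np.array([[v[0]+a*c-b*s,v[1]+a*s+b*c,.177] for a,b in((.057,-.065),(.057,.065),(.217,.065),(.217,-.065))])
    cv2.polylines(big,[np.int32((P(B)-[130,100]+.5)*2.7)],True,col,1)
    print(yd,v,"\n top motor corners",proj("top",B).round(1).tolist())
    Q=np.array([[v[0]+a*c-b*s,v[1]+a*s+b*c,.108] for a,b in((-.126,-.034),(-.126,.034),(.05,.034),(.05,-.034))]); print(" barrel",proj("top",Q).round(1).tolist())
a=cv2.imread("pics/top0.png")[140:300,370:470]; a=cv2.resize(a,None,fx=3.7,fy=3.7,interpolation=2)
for yd,col in((8,(255,0,0)),(13,(0,200,0)),(18,(0,0,255))):
    y=np.deg2rad(yd); g=least_squares(lambda w:res([w[0],w[1],y,w[2]]),[.5886,-.037,.0315]); v=[g.x[0],g.x[1],y];c,s=np.cos(y),np.sin(y)
    for Z,CC in((.177,((.057,-.065),(.057,.065),(.217,.065),(.217,-.065))),(.108,((-.126,-.034),(-.126,.034),(.05,.034),(.05,-.034)))):
        B=np.array([[v[0]+a_*c-b*s,v[1]+a_*s+b*c,Z] for a_,b in CC]); cv2.polylines(a,[np.int32((proj("top",B)-[370,140]+.5)*3.7)],True,col,1)
o=np.zeros((600,800,3),np.uint8); b2=cv2.resize(big,(425,425)); o[:425,:425]=b2; o[:592,428:798]=a; cv2.imwrite("pics/ov.png",o)
E
python3 jf2.py
```

```text
ellipse ((205.7851104736328, 237.9871826171875), (79.39932250976562, 87.8272933959961), 110.80286407470703) 50
[(np.int64(205), 148), (np.int64(205), 151), (np.int64(206), 154), (np.int64(206), 157), (np.int64(207), 160), (np.int64(207), 163), (np.int64(208), 166), (np.int64(207), 169), (np.int64(208), 172), (np.int64(208), 175), (np.int64(209), 178), (np.int64(209), 181)] [(np.int64(269), 148), (np.int64(289), 151), (np.int64(284), 154), (np.int64(277), 157), (np.int64(269), 160), (np.int64(269), 163), (np.int64(269), 166), (np.int64(269), 169), (np.int64(274), 172), (np.int64(268), 175), (np.int64(269), 178), (np.int64(265), 181)]
free yaw [ 0.58914773 -0.0386145   0.2417941   0.03146972] 13.853781170982407 4.995228407695644 0.20764829175761018
8 [np.float64(0.5906199318003791), np.float64(-0.04645932741422833), np.float64(0.13962634015954636)] 
 top motor corners [[452.6, 202.6], [397.3, 211.0], [385.1, 146.8], [439.1, 138.7]]
 barrel [[449.4, 286.8], [421.0, 291.2], [407.3, 220.1], [435.0, 215.8]]
13 [np.float64(0.5894444119184059), np.float64(-0.039769472030574744), np.float64(0.22689280275926285)] 
 top motor corners [[447.1, 201.2], [392.8, 214.2], [374.9, 151.0], [428.0, 138.6]]
 barrel [[450.9, 285.2], [423.1, 292.1], [403.1, 222.1], [430.2, 215.5]]
18 [np.float64(0.5875239439213923), np.float64(-0.03310484239081294), np.float64(0.3141592653589793)] 
 top motor corners [[441.4, 200.4], [388.7, 217.9], [365.2, 156.1], [416.9, 139.3]]
 barrel [[452.1, 283.6], [425.1, 292.8], [399.0, 224.5], [425.4, 215.7]]
```

View pics/ov.png

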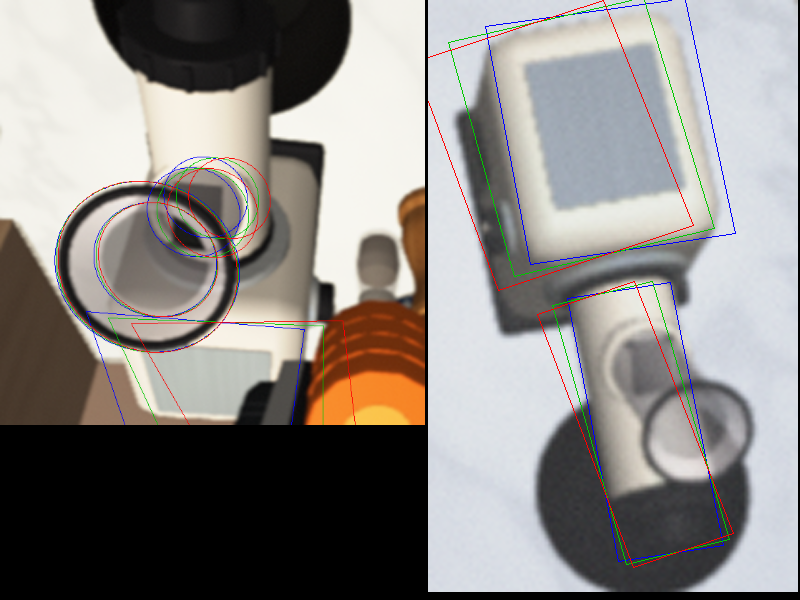

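```bash
python3 - <<'E'
from h import *
T=lambda x,y:atz("top",(370+(x-428)/3.7,140+y/3.7),.177)[:2]
def ang(d): return np.rad2deg(np.arctan2(d[1],d[0])).round(1)
a,b,c,d=[T(*k) for k in((525,65),(652,43),(686,188),(556,211))]
print("panel",ang(a-d),ang(b-c),ang((a-b))-90,ang(d-c)-90, "centre",(a+b+c+d)/4)
print("motor L",ang(T(490,60)-T(533,255)),"R",ang(T(672,20)-T(716,200)))
B=lambda x,y:atz("top",(370+(x-428)/3.7,140+y/3.7),.108)[:2]
print("barrel L",ang(B(570,300)-B(612,495)))
# network-free contour of panel in top: grey-blue region
im=cv2.imread("pics/top0.png"); 
z=np.load("w5.npz"); K,p,r=z["K"],z["p"],R.from_quat(z["q"])
def W(x,y,h):
    d=r.apply(np.linalg.inv(K)@[130+x/1.932,100+y/1.932,1]); return (p+d*(h-p[2])/d[2])[:2]
u,v=W(150,347,.177),W(272,350,.177); print("wrist panel front",u,v,ang(v-u)-90)
u,v,w=W(152,355,.177),W(158,402,.177),0; print("wrist panel left",ang(v-u))
cam=r.apply([1,0,0])
hsv=cv2.cvtColor(im,cv2.COLOR_BGR2HSV); sub=im.astype(int); m=((sub[...,0]-sub[...,2]>12)&(sub[...,0]<185)).astype(np.uint8); k=np.zeros_like(m); k[145:202,390:460]=1; m&=k
m=cv2.morphologyEx(m,cv2.MORPH_OPEN,np.ones((5,5)))
cs=max(cv2.findContours(m,0,1)[0],key=cv2.contourArea)[:,0].astype(float)
X=np.array([atz("top",q,.177)[:2] for q in cs],np.float32)*1000; print("minAreaRect",cv2.minAreaRect(X))
E
```

```text
panel 9.0 9.4 9.400000000000006 9.5 centre [ 0.7269802  -0.02576045]
motor L 9.6 R 9.8
barrel L 9.2
wrist panel front [ 0.68815675 -0.06471201] [0.66908493 0.01139235] 14.099999999999994
wrist panel left 5.4
minAreaRect ((728.5454711914062, -24.469329833984375), (95.21183013916016, 80.57169342041016), 8.811720848083496)
```

```bash
sed -i 's/deg2rad(17.0)/deg2rad(9.2)/' h.py; cat >> h.py <<'E'
M=np.array([.5118,-.058,.2427]); AX=-tool(35).apply([0,0,1])
E
python3 - <<'E'
from h import *
print(AX,bot.get_obs()["eef_pos"])
p,r=plan([(M+.055*AX,tool(35))],0)
plan([(M+.011*AX,tool(35))],0,p,r,vmax=11)
E
```

```text
[-0.5661981  -0.09170408  0.81915204] [0.42732734 0.00851916 0.33134811]
3
[[0, 0, -28, 17.5, 1.5, 0, 2], [0, -1, -27.5, 18.5, 1.5, 0, 2], [0, -1.5, -27, 19, 1.5, 0, 2.5]]
5
[[0, 0, 0, 9, 0, 0, 0], [0, 0, 0, 9, 0, 0, 0], [0, 0, 0, 8.5, 0, 0, 0], [0, 0, 0, 9, 0, 0, 0], [0, 0, 0, 8.5, 0, 0, 0]]
```

Request:
move_arm(deltas=[[0,0,-28,17.5,1.5,0,2],[0,-1,-27.5,18.5,1.5,0,2],[0,-1.5,-27,19,1.5,0,2.5],[0,0,0,0,0,0,0],[0,0,0,0,0,0,0],[0,0,0,0,0,0,0]])

```text
clock: 5.38
eef_pos: [0.4807, -0.0616, 0.2872]
tool_rot: [-0.077, 0.951, 0.025, 0.299]
ft_force: [0.7, 0.1, -1.7]
grip_width: 0.0305
grasp_force: 59.8
```

```bash
python3 - <<'E'
from h import *
o=bot.get_obs();e=tool(35).inv().apply(o["eef_pos"]-M)*1000;print(e.round(1),(tool(35).inv()*R.from_quat(o["tool_rot"])).as_rotvec(degrees=True))
p,r=plan([(M+.011*AX,tool(35))],0,vmax=11)
cv2.imwrite("pics/s2.png",cv2.resize(bot.camera("scene")[190:340,350:510],None,fx=4,fy=4,interpolation=2))
E
```

```text
[  0.1   1.4 -54.3] [-0.14049115  0.12698013  0.01148451]
4
[[0, 0, -0.5, 11, 0, 0, 0], [0, 0, -0.5, 11, 0, 0, 0], [0, 0, 0, 10.5, 0, 0, 0], [0, 0, -0.5, 11, 0, 0, 0]]
```

View pics/s2.png

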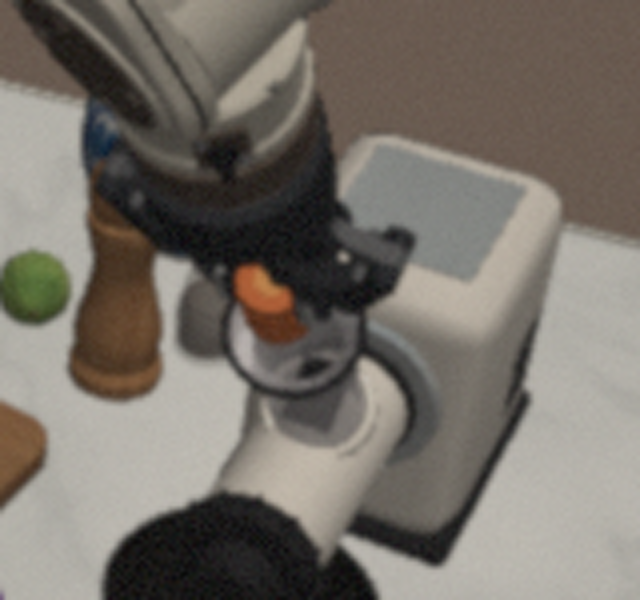

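The held carrot (crop ~(270,300)) hangs above the mouth ring (crop ~(293,340)), in line with it. Lowering and releasing.

Request:
move_arm(deltas=[[0,0,0,9,0,0,0],[0,0,0,9,0,0,0],[0,0,0,9,0,0,0],[0,0,0,9,0,0,0],[0,0,0,8,0,0,0],[0,0,0,0,0,0,0],[0,0,0,0,0,0,0]])

```text
clock: 6.02
eef_pos: [0.5054, -0.0591, 0.2521]
tool_rot: [-0.076, 0.951, 0.024, 0.3]
ft_force: [0.3, 0.2, 0.3]
grip_width: 0.0304
grasp_force: 59.8
```

```bash
python3 - <<'E'
from h import *
o=bot.get_obs();e=tool(35).inv().apply(o["eef_pos"]-M)*1000;print(e.round(1),tool(35).inv().apply(o["ft_force"]),o["clock"])
E
```

```text
[ -0.1  -0.1 -11.5] [-0.48572556  0.16187788 -0.0641409 ] 6.0167
```

No contact, centred. Release and back off.

Request:
move_arm(deltas=[[0.7,0,0,0,0,0,0],[0.7,0,0,0,0,0,0],[0.7,0,0,0,0,0,0],[0.7,0,0,0,0,0,0],[0.7,0,0,-30,0,0,0],[0.7,0,0,-35,0,0,0],[0.7,0,0,-35,0,0,0],[0.7,0,0,0,0,0,0]])

```text
clock: 6.68
eef_pos: [0.4493, -0.0702, 0.3415]
tool_rot: [-0.075, 0.949, 0.022, 0.305]
ft_force: [0.4, 0.0, 0.6]
grip_width: 0.0599
grasp_force: 0.0
```

```bash
python3 - <<'E'
from h import *
im=bot.camera("scene"); 
a=cv2.resize(im[190:340,350:510],None,fx=3,fy=3,interpolation=2); b=cv2.resize(bot.camera("wrist")[120:420,100:420],None,fx=.95,fy=1.5)
cv2.imwrite("pics/s3.png",np.hstack([a,b]))
p,r=plan([(np.array([.455,.20,.30]),tool(17)),(np.array([.455,.375,.14]),tool())],.8)
print(p)
E
```

```text
15
[[0.8, -2.5, 33, 7, 0, 2.5, 0], [0.8, -2.5, 33, 7, 0, 2.5, 0], [0.8, -3, 33.5, 7, 0, 2, 0], [0.8, -3, 33, 7, 0, 2.5, 0], [0.8, -3.5, 33.5, 6.5, 0, 2, 0], [0.8, -3.5, 33, 6.5, 0, 2.5, 0], [0.8, -4, 33.5, 6.5, 0, 2, 0], [0.8, -4, 33, 6, 0, 2.5, 0], [0.8, 3, 24.5, 23, 0, 2.5, 0], [0.8, 2, 25, 23, 0, 2.5, 0], [0.8, 1, 24.5, 23, 0, 2.5, 0], [0.8, 0, 25, 23, 0, 2.5, 0], [0.8, -1.5, 24.5, 23, 0, 2.5, 0], [0.8, -2.5, 25, 23.5, 0, 2, 0], [0.8, -3, 24.5, 23, 0, 2.5, -0.5]]
[0.45521572 0.37478173 0.13993061]
```

View pics/s3.png

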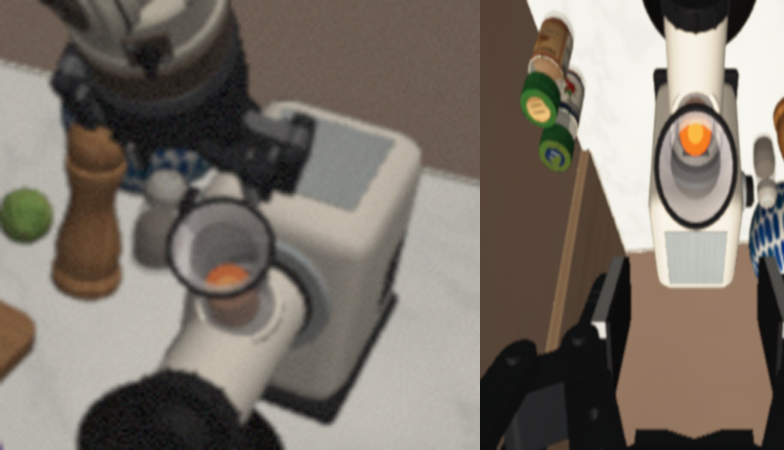

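The first carrot has slid down into the chute (orange at crop (225,280), well below the rim), and the juicer looks aligned with the tool. Next the longer one.

Request:
move_arm(deltas=[[0.8,-2.5,33,7,0,2.5,0],[0.8,-2.5,33,7,0,2.5,0],[0.8,-3,33.5,7,0,2,0],[0.8,-3,33,7,0,2.5,0],[0.8,-3.5,33.5,6.5,0,2,0],[0.8,-3.5,33,6.5,0,2.5,0],[0.8,-4,33.5,6.5,0,2,0],[0.8,-4,33,6,0,2.5,0]])

```text
clock: 7.45
eef_pos: [0.4533, 0.2026, 0.2961]
tool_rot: [-0.078, 0.987, 0.011, 0.141]
ft_force: [0.5, -0.9, 1.4]
grip_width: 0.0686
grasp_force: 0.0
```

Request:
move_arm(deltas=[[0.8,3,24.5,23,0,2.5,0],[0.8,2,25,23,0,2.5,0],[0.8,1,24.5,23,0,2.5,0],[0.8,0,25,23,0,2.5,0],[0.8,-1.5,24.5,23,0,2.5,0],[0.8,-2.5,25,23.5,0,2,0],[0.8,-3,24.5,23,0,2.5,-0.5],[0.8,0,0,0,0,0,0],[0.8,0,0,0,0,0,0],[0.8,0,0,0,0,0,0]])

```text
clock: 8.28
eef_pos: [0.4528, 0.3753, 0.1367]
tool_rot: [-0.083, 0.997, -0.001, -0.005]
ft_force: [-0.3, 0.0, 0.5]
grip_width: 0.0681
grasp_force: 0.0
```

```bash
python3 - <<'E'
from h import *
o=bot.get_obs(); print(o["clock"],o["eef_pos"],(tool().inv()*R.from_quat(o["tool_rot"])).as_rotvec(degrees=True).round(2))
c=proj("wrist",[[.455,.375,.05]])[0].astype(int); im=bot.camera("wrist"); m=orange(im,*c,w=60); print(c,m.sum())
for h in(.045,.04): print(h,fit("wrist",m,[(0,.017),(h,.016)],np.array([.455,.375]),.021))
f=fit("wrist",m,[(0,.017),(.045,.016)],np.array([.455,.375]),.021)[0]
cv2.imwrite("pics/w6.png",im)
plan([(np.array([*f,.05]),tool())],.8,vmax=22)
E
```

```text
8.2833 [0.45279734 0.37530363 0.13666182] [ 0.07  0.61 -0.32]
[322 254] 2347.0
0.045 (array([0.45559407, 0.37511925]), np.float64(0.1537064420996349))
0.04 (array([0.45714519, 0.37551367]), np.float64(0.08725699056785048))
5
[[0.8, -0.5, 0, 17.5, 0, 0, 0], [0.8, -0.5, 0, 17.5, 0, 0, 0], [0.8, -0.5, 0, 18, 0, 0, 0], [0.8, -0.5, -0.5, 17.5, 0, 0, 0], [0.8, -1, 0, 18, 0, -0.5, 0.5]]
```

Request:
move_arm(deltas=[[0.8,-0.5,0,17.5,0,0,0],[0.8,-0.5,0,17.5,0,-0.5,0.5],[0.8,-0.5,0,18,0,0,0],[0.8,-0.5,0,17.5,0,0,0],[0.8,-1,0,16,0,0,0],[0.8,0,0,0,0,0,0],[0.8,0,0,0,0,0,0]])

```text
clock: 8.92
eef_pos: [0.4563, 0.3756, 0.0534]
tool_rot: [-0.078, 0.997, 0.001, 0.001]
ft_force: [-0.4, -0.1, 1.0]
grip_width: 0.0686
grasp_force: 0.0
```

Request:
move_arm(deltas=[[0,0,0,0,0,0,0],[0,0,0,0,0,0,0],[0,0,0,0,0,0,0],[0,0,0,0,0,0,0],[0,0,0,0,0,0,0]])

```text
clock: 9.33
eef_pos: [0.4573, 0.3771, 0.054]
tool_rot: [-0.078, 0.997, 0.001, 0.002]
ft_force: [-0.8, -0.3, 6.8]
grip_width: 0.0305
grasp_force: 60.0
```

```bash
python3 - <<'E'
from h import *
o=bot.get_obs(); p=np.array(o["eef_pos"]); print(o["clock"],p,(tool().inv()*R.from_quat(o["tool_rot"])).as_rotvec(degrees=True).round(2),o["grip_width"])
p,r=plan([(p+[0,0,.16],tool())],0)
plan([(M+.12*AX+[0,.06,0],tool(30)),(M+.055*AX,tool(35))],0,p,r)
E
```

```text
9.3333 [0.45726191 0.37714905 0.0539819 ] [-0.14 -0.22  0.2 ] 0.030531579636825266
5
[[0, 0, 0, -32, 0, 0, 0], [0, 0, 0, -32, 0, 0, 0], [0, 0, 0, -32, 0, 0, 0], [0, -0.5, 0, -32, 0, 0, 0], [0, 0, 0.5, -32, 0, 0, 0]]
14
[[0, 6.5, -34.5, -11.5, 0, -2.5, 0], [0, 6, -34.5, -12, 0, -2.5, 0], [0, 5.5, -34.5, -12, 0, -3, 0], [0, 5, -34.5, -12.5, 0, -2.5, 0], [0, 4.5, -34.5, -12.5, 0, -3, 0], [0, 4, -34.5, -13, 0, -2.5, 0], [0, 3, -34.5, -13, 0, -3, 0], [0, 2.5, -34.5, -13.5, 0, -2.5, 0], [0, 2, -34.5, -13.5, 0, -3, 0], [0, 1, -34.5, -13.5, 0, -2.5, 0], [0, 1, -34, -13, 0, -3, 0], [0, 1, -20, 20, 0, -1.5, 0], [0, 1, -19.5, 20, 0, -1.5, 0], [0, 2, -20, 19.5, 0, -2, 0]]
```

Request:
move_arm(deltas=[[0,0,0,-22,0,0,0],[0,0,0,-34,0,0,0],[0,0,0,-34,0,0,0],[0,0,0,-34,0,0,0],[0,-0.5,0.5,-36,0,0,0]])

```text
clock: 9.75
eef_pos: [0.456, 0.3764, 0.2134]
tool_rot: [-0.079, 0.997, 0.0, -0.0]
ft_force: [0.1, 0.9, -0.7]
grip_width: 0.0305
grasp_force: 59.6
```

Request:
move_arm(deltas=[[0,6.5,-34.5,-11.5,0,-2.5,0],[0,6,-34.5,-12,0,-2.5,0],[0,5.5,-34.5,-12,0,-3,0],[0,5,-34.5,-12.5,0,-2.5,0],[0,4.5,-34.5,-12.5,0,-3,0],[0,4,-34.5,-13,0,-2.5,0],[0,3,-34.5,-13,0,-3,0],[0,2.5,-34.5,-13.5,0,-2.5,0],[0,2,-34.5,-13.5,0,-3,0],[0,1,-34.5,-13.5,0,-2.5,0]])

```text
clock: 10.58
eef_pos: [0.4438, 0.0244, 0.3297]
tool_rot: [-0.077, 0.969, 0.018, 0.235]
ft_force: [0.2, -0.5, -0.8]
grip_width: 0.0301
grasp_force: 59.6
```

Request:
move_arm(deltas=[[0,1,-34,-13,0,-3,0],[0,1,-20,20,0,-1.5,0],[0,1,-19.5,20,0,-1.5,0],[0,2,-20,19.5,0,-2,0],[0,0,0,0,0,0,0],[0,0,0,0,0,0,0],[0,0,0,0,0,0,0]])

```text
clock: 11.17
eef_pos: [0.4801, -0.0634, 0.2874]
tool_rot: [-0.075, 0.951, 0.024, 0.3]
ft_force: [-0.1, 0.1, 0.0]
grip_width: 0.0305
grasp_force: 59.7
```

```bash
python3 - <<'E'
from h import *
o=bot.get_obs();e=tool(35).inv().apply(o["eef_pos"]-M)*1000;print(o["clock"],o["grip_width"],e.round(1),(tool(35).inv()*R.from_quat(o["tool_rot"])).as_rotvec(degrees=True))
p,r=plan([(M+.015*AX,tool(35))],0,vmax=9)
E
```

```text
11.1667 0.030455201698375647 [  0.7  -0.3 -55.1] [ 0.09286296 -0.04187879  0.18672111]
5
[[0, 0, 0, 8, 0, 0, 0], [0, 0, 0, 8, 0, 0, 0], [0, 0, 0, 8, 0, 0, 0], [0, -0.5, 0, 8, 0, 0, 0], [0, 0, 0.5, 8, 0, 0, 0]]
```

Request:
move_arm(deltas=[[0,-0.5,0,8,0,0,0],[0,0,0,8,0,0,0],[0,0,0,8,0,0,0],[0,0,0,8,0,0,0],[0,0,0,8,0,0,0],[0,0,0,0,0,0,0],[0,0,0,0,0,0,0]])

```text
clock: 11.75
eef_pos: [0.5032, -0.0594, 0.2533]
tool_rot: [-0.075, 0.951, 0.024, 0.299]
ft_force: [-0.0, -0.0, -0.6]
grip_width: 0.0303
grasp_force: 59.7
```

Request:
move_arm(deltas=[[0.7,0,0,0,0,0,0],[0.7,0,0,0,0,0,0],[0.7,0,0,0,0,0,0],[0.7,0,0,0,0,0,0],[0.7,0,0,-30,0,0,0],[0.7,0,0,-35,0,0,0],[0.7,0,0,-35,0,0,0],[0.7,0,0,0,0,0,0]])

```text
clock: 12.42
eef_pos: [0.4469, -0.0699, 0.3435]
tool_rot: [-0.075, 0.949, 0.022, 0.305]
ft_force: [0.3, -0.1, 0.1]
grip_width: 0.0597
grasp_force: 0.0
```

```bash
python3 - <<'E'
from h import *
o=bot.get_obs(); print(o["clock"])
im=bot.camera("scene"); 
a=cv2.resize(im[190:340,350:510],None,fx=3,fy=3,interpolation=2); w=bot.camera("wrist"); b=cv2.resize(w[120:420,100:420],None,fx=.95,fy=1.5)
cv2.imwrite("pics/s4.png",np.hstack([a,b]))
p,r=plan([(np.array([.455,.08,.33]),tool(17)),(np.array([.42,.175,.25]),tool())],.8)
E
```

```text
12.4167
8
[[0.8, -5, 36.5, 6, 0, 4.5, 0], [0.8, -6, 36.5, 6, 0, 4.5, 0], [0.8, -6, 36.5, 5.5, 0, 4.5, 0], [0.8, -6.5, 37, 4.5, 0, 5, 0], [0.8, 10.5, 25, 17.5, 0, 4, 0], [0.8, 9, 25, 18.5, 0, 4.5, 0], [0.8, 8, 24.5, 19, 0, 4, 0], [0.8, 6.5, 25, 19.5, 0, 4.5, -0.5]]
```

View pics/s4.png

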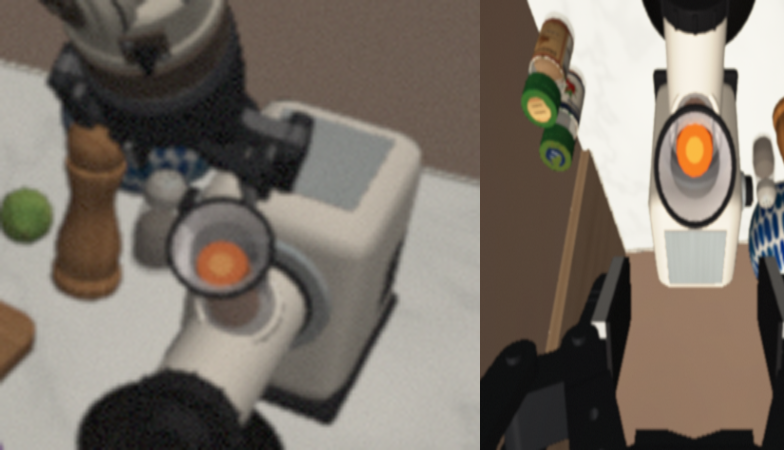

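Both carrots sit stacked in the chute (upper one's top at crop (222,265), below the rim). Next the pusher: candidates in the scene picture were purple (213,306), purple (337,349) and the cream/dark one (311,291) on the board, which alone fits.

Request:
move_arm(deltas=[[0.8,-5,36.5,6,0,4.5,0],[0.8,-6,36.5,6,0,4.5,0],[0.8,-6,36.5,5.5,0,4.5,0],[0.8,-6.5,37,4.5,0,5,0],[0.8,10.5,25,17.5,0,4,0],[0.8,9,25,18.5,0,4.5,0],[0.8,8,24.5,19,0,4,0],[0.8,6.5,25,19.5,0,4.5,-0.5],[0.8,0,0,0,0,0,0],[0.8,0,0,0,0,0,0]])

```text
clock: 13.35
eef_pos: [0.4179, 0.1766, 0.2446]
tool_rot: [-0.084, 0.996, -0.002, -0.008]
ft_force: [0.1, -0.6, 0.8]
grip_width: 0.0687
grasp_force: 0.0
```

```bash
python3 - <<'E'
from h import *
import time
w=bot.camera("wrist"); w=bot.camera("wrist"); K,p,r=cal("wrist"); w=bot.camera("wrist")
o=bot.get_obs(); print(o["clock"],o["eef_pos"],np.abs(o["joint_vel"]).max())
c=proj("wrist",[[.475,.1745,.156],[.475,.1745,.110],[.475,.1745,.021]]); print(c)
x,y=c[0].astype(int); x0,y0=max(x-90,0),max(y-90,0); cr=w[y0:y0+180,x0:x0+180]; print(x0,y0); cv2.imwrite("pics/p1.png",cv2.resize(cr,None,fx=3.3,fy=3.3,interpolation=2))
cv2.imwrite("pics/w7.png",w)
E
```

```text
13.5 [0.41900025 0.17532973 0.24865902] 0.028393851428323746
[[309.71249142 318.61248611]
 [311.91825434 291.68103805]
 [314.75413561 257.05610679]]
219 228
```

View pics/p1.png

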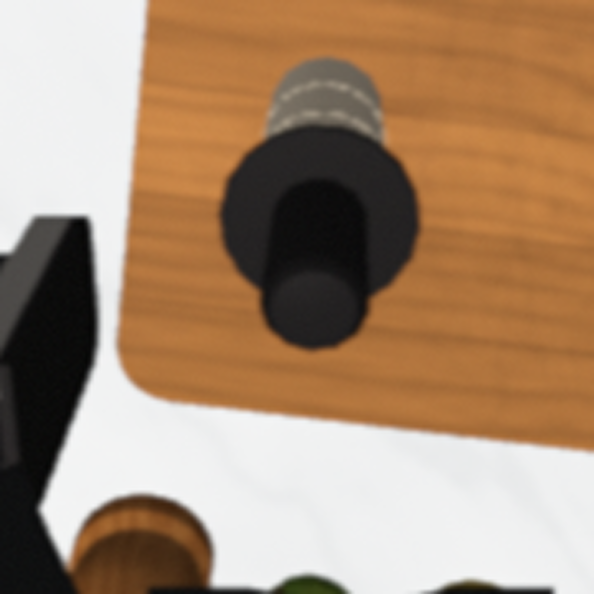

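```bash
python3 - <<'E'
from h import *
a=atz("wrist",(314.5,321.6),.156);b=atz("wrist",(316,292.5),.1085);print(a,b)
c=np.r_[(a+b)[:2]/2,0]; o=bot.get_obs()
plan([(c+[0,0,.185],tool()),(c+[0,0,.123],tool())],.8,vmax=28)
E
```

```text
[0.47689737 0.17842415 0.156     ] [0.47590894 0.17822982 0.1085    ]
7
[[0.8, -14.5, -1.5, 16, 0, 0, 0], [0.8, -14.5, -1.5, 15.5, 0, 0, 0], [0.8, -14.5, -1.5, 16, 0, 0, 0], [0.8, -14, -2, 15.5, 0, -0.5, 0.5], [0.8, 0, 0, 20.5, 0, 0, 0], [0.8, 0, 0, 21, 0, 0, 0], [0.8, 0, 0, 20.5, 0, 0, 0]]
```

Request:
move_arm(deltas=[[0.8,-14.5,-1.5,16,0,0,0],[0.8,-14.5,-1.5,15.5,0,0,0],[0.8,-14.5,-2,16,0,0,0],[0.8,-14,-2,15.5,0,-0.5,0.5],[0.8,0,0,20.5,0,0,0],[0.8,0,0,20.5,0,0,0],[0.8,0,0,20,0,0,0],[0.8,0,0,0,0,0,0],[0.8,0,0,0,0,0,0],[0.8,0,0,0,0,0,0]])

```text
clock: 14.33
eef_pos: [0.4773, 0.1781, 0.1259]
tool_rot: [-0.078, 0.997, 0.001, 0.002]
ft_force: [-0.2, -0.2, 0.3]
grip_width: 0.0682
grasp_force: 0.0
```

Request:
move_arm(deltas=[[0.2,0,0,0,0,0,0],[0,0,0,0,0,0,0],[0,0,0,0,0,0,0],[0,0,0,0,0,0,0],[0,0,0,0,0,0,0],[0,0,0,0,0,0,0]])

```text
clock: 14.83
eef_pos: [0.477, 0.1783, 0.1249]
tool_rot: [-0.078, 0.997, -0.0, 0.001]
ft_force: [1.1, -2.1, 5.7]
grip_width: 0.0245
grasp_force: 58.7
```

```bash
python3 - <<'E'
from h import *
o=bot.get_obs(); p=np.array(o["eef_pos"]); print(o["clock"],p,(tool().inv()*R.from_quat(o["tool_rot"])).as_rotvec(degrees=True).round(2),o["grip_width"],o["ft_force"],o["ft_torque"])
# foot is d ahead of TCP
d=p[2]-.021; print("d",d)
p,r=plan([(p+[0,0,.12],tool())],0)
plan([(M+(d+.07)*AX+[0,.04,0.02],tool(30)),(M+(d+.025)*AX,tool(35))],0,p,r,vmax=32)
E
```

```text
14.8333 [0.47699646 0.17832143 0.12492198] [ 0.02 -0.14  0.21] 0.024450185733862158 [ 1.07861423 -2.06748608  5.68978734] [-0.37619527  0.10548816 -0.05026763]
d 0.10392197540287759
4
[[0, 0, 0, -30, 0, 0, 0], [0, 0, 0, -30, 0, 0, 0], [0, 0, 0, -30, 0, 0, 0], [0, -0.5, 0, -30, 0, 0, 0]]
12
[[0, 10.5, -22, -18, 0, -3.5, 0], [0, 9.5, -22, -18.5, 0, -3.5, 0], [0, 8.5, -22.5, -19, 0, -3.5, 0], [0, 7.5, -22, -19.5, 0, -3, 0], [0, 6, -22.5, -20, 0, -3.5, 0], [0, 5, -22, -20, 0, -3, 0], [0, 4, -22.5, -20.5, 0, -3.5, 0], [0, 2.5, -22, -20.5, 0, -3, 0], [0, 2, -22.5, -20.5, 0, -3.5, 0], [0, 4, -13, 19.5, 0, -1.5, 0], [0, 4, -13, 19.5, 0, -1.5, 0], [0, 5, -13, 19.5, 0, -2, 0]]
```

Request:
move_arm(deltas=[[0,0,0,-20,0,0,0],[0,0,0,-34,0,0,0],[0,0,0,-34,0,0,0],[0,0,0,-32,0,0,0]])

```text
clock: 15.17
eef_pos: [0.4755, 0.1784, 0.2448]
tool_rot: [-0.079, 0.997, 0.0, -0.001]
ft_force: [1.6, -0.2, -1.5]
grip_width: 0.0242
grasp_force: 59.0
```

Request:
move_arm(deltas=[[0,10.5,-22,-18,0,-3.5,0],[0,9.5,-22,-18.5,0,-3.5,0],[0,8.5,-22.5,-19,0,-3.5,0],[0,7.5,-22,-19.5,0,-3,0],[0,6,-22.5,-20,0,-3.5,0],[0,5,-22,-20,0,-3,0],[0,4,-22.5,-20.5,0,-3.5,0],[0,2.5,-22,-20.5,0,-3,0],[0,2,-22.5,-20.5,0,-3.5,0]])

```text
clock: 15.92
eef_pos: [0.4116, -0.0345, 0.405]
tool_rot: [-0.077, 0.962, 0.02, 0.26]
ft_force: [-0.2, -1.1, -1.5]
grip_width: 0.024
grasp_force: 59.2
```

Request:
move_arm(deltas=[[0,4,-13,19.5,0,-1.5,0],[0,4,-13,19.5,0,-1.5,0],[0,5,-13,19.5,0,-2,0],[0,0,0,0,0,0,0],[0,0,0,0,0,0,0],[0,0,0,0,0,0,0]])

```text
clock: 16.42
eef_pos: [0.438, -0.0695, 0.3483]
tool_rot: [-0.075, 0.951, 0.024, 0.3]
ft_force: [0.3, -0.9, -0.1]
grip_width: 0.0247
grasp_force: 59.4
```

```bash
cat > st.py <<'E'
from h import *
o=bot.get_obs();T=tool(35);e=T.inv().apply(o["eef_pos"]-M)*1000;print("t",o["clock"],"w",round(o["grip_width"],4),"off",e.round(1),"foot z in chute",round(140-(e[2]+103.9),1),"rot",(T.inv()*R.from_quat(o["tool_rot"])).as_rotvec(degrees=True).round(2),"F",T.inv().apply(o["ft_force"]).round(2))
E
python3 st.py; python3 - <<'E'
from h import *
T=tool(35)
w=bot.camera("wrist"); cv2.imwrite("pics/w8.png",w)
K,p,r=cal("wrist"); o=bot.get_obs(); t=R.from_quat(o["tool_rot"]); f=o["eef_pos"]+.1039*t.apply([0,0,1]); print("foot vs mouth px",proj("wrist",[f,M]))
# measure rim centre again with the ellipse fit
g=cv2.cvtColor(w,cv2.COLOR_BGR2GRAY); tt=np.linspace(0,2*np.pi,60); X,Y=T.apply([1,0,0]),T.apply([0,1,0])
q=proj("wrist",M+.0345*(np.outer(np.cos(tt),X)+np.outer(np.sin(tt),Y))); print(q.min(0),q.max(0))
pol=cv2.polylines(w.copy(),[np.int32(q*8)],True,(0,255,0),1,0,3); cv2.imwrite("pics/p2.png",pol)
E
```

```text
t 16.4167 w 0.0247 off [   0.6    0.4 -129.3] foot z in chute 165.4 rot [ 0.09 -0.03  0.16] F [-0.07 -0.93  0.22]
foot vs mouth px [[323.04932688 242.23184748]
 [322.97988886 231.71181025]]
[280.16611593 188.99049756] [365.78708578 271.31287862]
```

Request:
move_arm(deltas=[[0,-0.5,-0.5,8,0,0,0],[0,0,0,8,0,0,0],[0,0,0,7,0,0,0],[0,0,0,5,0,0,0],[0,0,0,0,0,0,0],[0,0,0,0,0,0,0]])

```text
clock: 16.97
eef_pos: [0.4541, -0.0672, 0.324]
tool_rot: [-0.075, 0.951, 0.024, 0.299]
ft_force: [0.4, -0.6, -0.7]
grip_width: 0.0242
grasp_force: 59.4
```

```bash
python3 st.py
```

```text
t 16.9667 w 0.0242 off [ 1.200e+00  1.000e-01 -1.001e+02] foot z in chute 136.2 rot [0.04 0.07 0.16] F [ 0.17 -0.65  0.69]
```

Request:
move_arm(deltas=[[0,-0.5,0,3,0,0,0],[0,-0.5,0,3,0,0,0],[0,0,0,3,0,0,0],[0,0,0,3,0,0,0],[0,0,0,0,0,0,0],[0,0,0,0,0,0,0]])

```text
clock: 17.47
eef_pos: [0.4617, -0.0664, 0.3152]
tool_rot: [-0.075, 0.951, 0.024, 0.3]
ft_force: [-0.4, 0.1, -0.7]
grip_width: 0.0244
grasp_force: 59.4
```

```bash
python3 st.py
```

```text
t 17.4667 w 0.0244 off [  0.   -0.3 -88.5] foot z in chute 124.6 rot [0.09 0.02 0.18] F [0.71 0.17 0.35]
```

Request:
move_arm(deltas=[[0,0,0,2.5,0,0,0],[0,0,0,2.5,0,0,0],[0,0,0,2.5,0,0,0],[0,0,0,2.5,0,0,0],[0,0,0,0,0,0,0]])

```text
clock: 17.88
eef_pos: [0.4678, -0.0655, 0.3077]
tool_rot: [-0.075, 0.951, 0.024, 0.3]
ft_force: [-2.4, 0.6, 3.4]
grip_width: 0.0246
grasp_force: 60.0
```

```bash
python3 st.py
```

```text
t 17.8833 w 0.0246 off [ -0.7  -0.4 -78.8] foot z in chute 114.9 rot [ 0.11 -0.06  0.16] F [-0.07  1.   -4.14]
```

Request:
move_arm(deltas=[[0,0,0,2,0,0,0],[0,0,0,2,0,0,0],[0,0,0,2,0,0,0],[0,0,0,2,0,0,0],[0,0,0,0,0,0,0]])

```text
clock: 18.3
eef_pos: [0.4722, -0.0648, 0.3005]
tool_rot: [-0.075, 0.951, 0.024, 0.3]
ft_force: [-1.4, -0.3, 2.9]
grip_width: 0.0243
grasp_force: 59.7
```

```bash
python3 st.py
```

```text
t 18.3 w 0.0243 off [ -0.3  -0.4 -70.3] foot z in chute 106.4 rot [ 0.1  -0.01  0.17] F [-0.48 -0.04 -3.19]
```

Moving past the flap with ~3 N drag.

Request:
move_arm(deltas=[[0,0,0,2.5,0,0,0],[0,0,0,2.5,0,0,0],[0,0,0,2.5,0,0,0],[0,0,0,2.5,0,0,0],[0,0,0,2.5,0,0,0],[0,0,0,2.5,0,0,0],[0,0,0,0,0,0,0]])

```text
clock: 18.88
eef_pos: [0.4805, -0.0633, 0.2875]
tool_rot: [-0.075, 0.951, 0.024, 0.299]
ft_force: [-1.1, 0.9, -0.7]
grip_width: 0.0246
grasp_force: 59.4
```

```bash
python3 st.py
```

```text
t 18.8833 w 0.0246 off [  0.3  -0.2 -55. ] foot z in chute 91.1 rot [0.07 0.06 0.18] F [ 1.2   1.12 -0.  ]
```

Request:
move_arm(deltas=[[0,0,0,1.5,0,0,0],[0,0,0,1.5,0,0,0],[0,0,0,1.5,0,0,0],[0,0,0,1.5,0,0,0],[0,0,0,0,0,0,0]])

```text
clock: 19.3
eef_pos: [0.4837, -0.0628, 0.2829]
tool_rot: [-0.075, 0.951, 0.024, 0.299]
ft_force: [1.0, 0.3, -1.2]
grip_width: 0.0242
grasp_force: 59.5
```

```bash
python3 st.py
```

```text
t 19.3 w 0.0242 off [  0.3  -0.3 -49.3] foot z in chute 85.4 rot [0.08 0.05 0.19] F [-0.21  0.18  1.57]
```

Request:
move_arm(deltas=[[0,0,0,1,0,0,0],[0,0,0,1,0,0,0],[0,0,0,1,0,0,0],[0,0,0,1,0,0,0],[0,0,0,0,0,0,0]])

```text
clock: 19.72
eef_pos: [0.4862, -0.0625, 0.2801]
tool_rot: [-0.075, 0.951, 0.024, 0.3]
ft_force: [-0.1, 0.8, 0.1]
grip_width: 0.0242
grasp_force: 59.6
```

```bash
python3 st.py
```

```text
t 19.7167 w 0.0242 off [ -0.2  -0.4 -45.5] foot z in chute 81.6 rot [0.1  0.   0.17] F [-0.05  0.81 -0.03]
```

Request:
move_arm(deltas=[[0,0,0,1,0,0,0],[0,0,0,1,0,0,0],[0,0,0,1,0,0,0],[0,0,0,1,0,0,0],[0,0,0,0,0,0,0]])

```text
clock: 20.13
eef_pos: [0.4888, -0.0624, 0.2778]
tool_rot: [-0.075, 0.951, 0.023, 0.301]
ft_force: [-5.2, -1.0, 5.7]
grip_width: 0.0245
grasp_force: 60.4
```

```bash
python3 st.py
```

```text
t 20.1333 w 0.0245 off [ -1.   -0.6 -42.2] foot z in chute 78.3 rot [ 0.14 -0.09  0.16] F [ 1.   -0.12 -7.7 ]
```

Request:
move_arm(deltas=[[0,0,0,1,0,0,0],[0,0,0,1,0,0,0],[0,0,0,0,0,0,0],[0,0,0,0,0,0,0]])

```text
clock: 20.47
eef_pos: [0.4899, -0.0622, 0.2768]
tool_rot: [-0.075, 0.95, 0.023, 0.301]
ft_force: [-7.4, -1.1, 9.6]
grip_width: 0.0243
grasp_force: 60.8
```

```bash
python3 st.py
```

```text
t 20.4667 w 0.0243 off [ -1.3  -0.7 -40.8] foot z in chute 76.9 rot [ 0.15 -0.14  0.16] F [  0.62   0.09 -12.16]
```

Request:
move_arm(deltas=[[0,0,0,1,0,0,0],[0,0,0,1,0,0,0],[0,0,0,0,0,0,0],[0,0,0,0,0,0,0],[0,0,0,0,0,0,0],[0,0,0,0,0,0,0]])

```text
clock: 20.97
eef_pos: [0.4911, -0.0625, 0.2771]
tool_rot: [-0.075, 0.95, 0.023, 0.302]
ft_force: [-17.7, -1.4, 18.4]
grip_width: 0.0241
grasp_force: 62.1
```

```bash
python3 st.py
```

```text
t 20.9667 w 0.0241 off [ -2.4  -1.1 -40.3] foot z in chute 76.4 rot [ 0.25 -0.27  0.15] F [  3.97   1.44 -25.26]
```

Firm (25 N, safely under 40). Ease off and release.

Request:
move_arm(deltas=[[0,0,0,-1,0,0,0],[0,0,0,-1,0,0,0],[0,0,0,-1,0,0,0],[0,0,0,-0.5,0,0,0],[0,0,0,0,0,0,0],[0,0,0,0,0,0,0]])

```text
clock: 21.47
eef_pos: [0.4892, -0.0627, 0.2779]
tool_rot: [-0.075, 0.95, 0.023, 0.301]
ft_force: [-4.8, -1.2, 6.5]
grip_width: 0.0247
grasp_force: 60.2
```

```bash
python3 st.py
```

```text
t 21.4667 w 0.0247 off [ -1.3  -1.  -42.1] foot z in chute 78.2 rot [ 0.2  -0.13  0.16] F [ 0.34 -0.4  -8.18]
```

Request:
move_arm(deltas=[[0,0,0,-1,0,0,0],[0,0,0,-0.5,0,0,0],[0,0,0,0,0,0,0],[0.3,0,0,0,0,0,0],[0.5,0,0,0,0,0,0],[0.7,0,0,0,0,0,0],[0.8,0,0,0,0,0,0],[0.8,0,0,0,0,0,0],[0.8,0,0,0,0,0,0]])

```text
clock: 22.22
eef_pos: [0.4877, -0.0621, 0.2773]
tool_rot: [-0.075, 0.951, 0.024, 0.299]
ft_force: [0.5, -0.3, 0.1]
grip_width: 0.0682
grasp_force: 0.0
```

Request:
move_arm(deltas=[[0.8,0,0,-10,0,0,0],[0.8,0,0,-20,0,0,0],[0.8,0,0,-30,0,0,0],[0.8,0,0,-30,0,0,0],[0.8,0,0,-15,0,0,0],[0.8,0,0,0,0,0,0],[0.8,0,0,0,0,0,0],[0.8,0,0,0,0,0,0],[0.8,0,0,0,0,0,0]])

```text
clock: 22.97
eef_pos: [0.4281, -0.0714, 0.3619]
tool_rot: [-0.075, 0.951, 0.024, 0.299]
ft_force: [-0.5, 0.3, -0.2]
grip_width: 0.068
grasp_force: 0.0
```

```bash
python3 st.py; python3 - <<'E'
from h import *
w=bot.camera("wrist"); cv2.imwrite("pics/w9.png",w)
g=cv2.cvtColor(w,cv2.COLOR_BGR2GRAY)
for d in bot.outline_of("pusher","wrist")[:3]:
    m=d["pixels"]; ys,xs=np.nonzero(m); print(round(d["conf"],2),np.round(d["rect"]),w[m].mean(0).round())
for z in (.072,.076,.08):
    O=M-.14*AX; Xs=[O+(z+h)*AX for h in(.135,.087)]; T=tool(35); tt=np.linspace(0,6.28,60)
    q=[proj("wrist",c+r*(np.outer(np.cos(tt),T.apply([1,0,0]))+np.outer(np.sin(tt),T.apply([0,1,0])))) for c,r in zip(Xs,(.013,.027))]
    a=np.vstack(q); print(z,a.min(0).round(1),a.max(0).round(1),[x.mean(0).round(1) for x in q])
E
```

```text
t 22.9667 w 0.068 off [ 1.000e+00  1.000e-01 -1.462e+02] foot z in chute 182.3 rot [0.02 0.14 0.21] F [ 0.5   0.35 -0.08]
0.69 [416.   2.  71.  60.] [129.  45. 106.]
0.63 [291. 198.  68.  69.] [34. 34. 36.]
0.072 [289.4 201.3] [356.8 273. ] [array([322.7, 254.5]), array([323.1, 233.6])]
0.076 [288.9 202.2] [357.2 275.3] [array([322.7, 256.5]), array([323.1, 235. ])]
0.08 [288.4 203.3] [357.7 277.7] [array([322.7, 258.7]), array([323. , 236.4])]
```

```bash
python3 -c "
from workcell import bot
print(bot.job_done())"
```

```text
the job is handed in; nothing more can be done
None
```

Both carrots are in the chute and were pressed onto the auger with a measured 25 N. The pusher is released and standing in the chute on top of them. I handed the job in at about 23 s; the hand-in returned no verdict, and I did not re-check the bowl and other items afterwards.

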